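Feel along the rivets of a brake dust shield

TASK

With the fingers shut and pointing down, feel along the curved row of five copper rivet heads on the grey brake dust-shield panel, from the yellow-ringed head to the red-ringed one, lightly touching every head in turn and keeping the fingertips within about a centimetre of the panel between heads. The panel floats on soft springs: do not lift it or press it near the bottom of its travel, and leave the loose things alone. Finish while holding the fingertips lightly pressed on the red-ringed rivet, to show where the doubtful one is.

Things in the scene. Friction and masses are not known exactly. Their poses are not given: they have to be found in the camera images.
- cradle: Fixed sprung cradle: brown board 260 (its x) x 170 (its y) x 15 mm high on the table, at any heading; origin at the board's underside, z up. Over it floats the grey arc-shaped panel, 65 mm wide, flat top 60 mm above the table, with five rivets 50 mm apart on an arc of radius 160 mm centred at cradle x = 0, y = -145 mm; rivet 1 at its -x end, rivet 5 at +x.
- shield (a joint): Travel of the brake dust-shield panel on its springs, m: 0 at rest, positive as it is pressed straight down (about 0.6 N per mm anywhere on it, it does not tilt; hard stop at 0.015), negative if lifted. The fingers may touch the panel anywhere. Its grey plate is 4 mm thick; the row of rivets runs about 35 mm in from its outer edge.
- rivet1: Rivet 1 of the row, the first: ringed by a flat yellow paint disc 32 mm across. Low domed copper head 18 mm in diameter, 3 mm high; origin at the centre of its underside, on the panel's top face; z up. It moves down with the panel.
- rivet2: Rivet 2 of the row. Low domed copper head 18 mm in diameter, 3 mm high; origin at the centre of its underside, on the panel's top face; z up. It moves down with the panel.
- rivet3: Rivet 3 of the row. Low domed copper head 18 mm in diameter, 3 mm high; origin at the centre of its underside, on the panel's top face; z up. It moves down with the panel.
- rivet4: Rivet 4 of the row. Low domed copper head 18 mm in diameter, 3 mm high; origin at the centre of its underside, on the panel's top face; z up. It moves down with the panel.
- rivet5: Rivet 5 of the row, the last: ringed by a flat red paint disc 32 mm across. Low domed copper head 18 mm in diameter, 3 mm high; origin at the centre of its underside, on the panel's top face; z up. It moves down with the panel.
- gap1 (a point): Point on the panel's top face, on the arc half-way between rivets 1 and 2. Its z axis is up.
- gap2 (a point): Point on the panel's top face, on the arc half-way between rivets 2 and 3. Its z axis is up.
- gap3 (a point): Point on the panel's top face, on the arc half-way between rivets 3 and 4. Its z axis is up.
- gap4 (a point): Point on the panel's top face, on the arc half-way between rivets 4 and 5. Its z axis is up.
- socket: Loose steel wrench socket, 26 mm diameter, 36 mm tall, standing on the cradle board in the hollow of the curved panel; origin at the centre of its underside. Bystander.
- screwdriver: Loose screwdriver lying on the table, about 200 mm long, to the left of the work; origin under its middle. Bystander.
- rivet_cup: Loose blue plastic cup, 70 mm across, 50 mm tall, on the table to the right of the work; origin at the centre of its underside. Bystander.
- spray_can: Loose red can, 60 mm diameter, 120 mm tall, on the table to the left of the work; origin at the centre of its underside. Bystander.

How it is judged (in metres and radians):
On the way, in this order (a step that is already met when the one before it is completed fails the run):
1. a fingertip touches rivet 1 (contact force between the fingers and rivet1 above 0.2 N), for 0.04 s.
2. the fingers pass low along the row over the gap between rivets 1 and 2 (within 14 mm of its middle, fingertips no more than about 20 mm above the panel) (horizontal distance between the grasp point and gap1 below 0.014 m and z of the grasp point in the frame of gap1 below 0.04 m), for 0.02 s.
3. a fingertip touches rivet 2 (contact force between the fingers and rivet2 above 0.2 N), for 0.04 s.
4. the fingers pass low along the row over the gap between rivets 2 and 3 (within 14 mm of its middle, fingertips no more than about 20 mm above the panel) (horizontal distance between the grasp point and gap2 below 0.014 m and z of the grasp point in the frame of gap2 below 0.04 m), for 0.02 s.
5. a fingertip touches rivet 3 (contact force between the fingers and rivet3 above 0.2 N), for 0.04 s.
6. the fingers pass low along the row over the gap between rivets 3 and 4 (within 14 mm of its middle, fingertips no more than about 20 mm above the panel) (horizontal distance between the grasp point and gap3 below 0.014 m and z of the grasp point in the frame of gap3 below 0.04 m), for 0.02 s.
7. a fingertip touches rivet 4 (contact force between the fingers and rivet4 above 0.2 N), for 0.04 s.
8. the fingers pass low along the row over the gap between rivets 4 and 5 (within 14 mm of its middle, fingertips no more than about 20 mm above the panel) (horizontal distance between the grasp point and gap4 below 0.014 m and z of the grasp point in the frame of gap4 below 0.04 m), for 0.02 s.
9. a fingertip touches rivet 5 (contact force between the fingers and rivet5 above 0.2 N), for 0.04 s.
At the end, for the whole second after the job is handed in: The fingers press the red-ringed rivet with 0.2 to 8 N, the panel pressed down between 0.4 and 11 mm; the socket, screwdriver, cup and can are within 15 mm of where they started (contact force between the fingers and rivet5 between 0.2 and 8 N and value of joint shield between 0.0004 and 0.011 m and distance of each of socket, screwdriver, rivet_cup, spray_can from where it was at the start of the episode below 0.015 m); the arm keeps its last pose, push and grip.
It fails at once if the panel is pressed down more than 12 mm, nearly to its stop (value of joint shield above 0.012 m).
It fails at once if the panel is lifted more than 6 mm (value of joint shield below -0.006 m).
It fails at once if a loose bystander is moved by more than 15 mm or lifted (distance of any of socket, screwdriver, rivet_cup, spray_can from where it was at the start of the episode above 0.015 m).
It also fails if it takes over 48 s, if anything falls off the work surface, if the arm or the gripper's body presses on something with over 40 N, if the wrist force passes 120 N, or if a joint passes its speed limit or range.

ROBOT

A 6-joint arm with a two-finger parallel gripper is mounted at the origin on the work surface. World frame = base frame: x ahead of the robot, y to its left, z up, the work surface at z = 0. Lengths are in m, angles in degrees, forces in N, time in s.
With the tool pointing down it reaches from about 0.275 to 0.725 m from the base axis. Payload 15.9 kg.
Tool frame: the origin (TCP) lies midway between the tips of the shut fingers; the grasp point (between the pads) lies 19 mm behind it; z points along the fingers, y is the direction in which the jaws open and shut (so a half turn about z gives the same grasp; the last joint's range is limited). The gripper opens to 85 mm and grips with 20 to 120 N. Pads are 22 mm wide; open, the fingers measure 114 mm over their backs; the gripper's body (76 mm by 85 mm) begins 54 mm behind the grasp point. The pads swing forward as they close: fully open they stand 13 mm farther back than shut.
Start: joints at [-73.568, 12.198, -1.971, 75.831, 0, 90], TCP at [0.141, -0.48, 0.202] pointing down, gripper open.
Joint ranges: [-170.91, 170.91], [-42.67, 98.43], [-65.05, 77.54], [-120.47, 116.71], [-90, 82.35], [-180, 180]. Speed limits (degrees/s): [108.29, 108.29, 136.94, 147.25, 180, 180].

INTERFACE

Orientations are given as [roll, pitch, yaw] about the fixed x, y, z axes, in that order (R = Rz(yaw) Ry(pitch) Rx(roll)).
In Python, from workcell import bot gives the robot as it stands. The module is installed in compiled form; this text tells all that it offers.
- The arm moves only by the shell command python3 -m jog 'ROWS' [FORCE]. ROWS is JSON, a list of rows, each an object with "claw": the finger opening in m, from 0 to 0.0854; "delta_pos": the shift along the world's x, y, z in m, a list of three; "turn": the turn, a rotation vector about the world's x, y, z in rad, a list of three. In form: [{"claw": claw, "delta_pos": [x, y, z], "turn": [rx, ry, rz]}, ...]. A call has exactly 10 rows; each row is the pose to reach, as a shift and turn from the pose measured when the call began; what a row does not reach only later rows make up. A row lasts 1/8 s, in which the tool goes at most 62.5 mm and 10.7 degrees, less where a joint would pass 70% of its speed; a pose out of reach is approached as far as the arm can. A call with a gripper value outside its range is refused whole. The fingers move at their own pace and stop on an object; FORCE is the grip in N (left out, the last holds). Time passes only in rows, so rows that repeat a pose let the fingers close, or fill a call up. It gives the time, the measured TCP pose, the force and the opening at its end, in the units of the state.
- bot.state(): the state, without advancing time (a new reading comes with each control period).
- bot.camera(name): name is "side" or "top" or "wrist"; returns the picture (480x640x3 uint8, red, green, blue); there is no depth.
- bot.camera_model(name): a dict with "mtx" (3x3 intrinsics, pixels), "k1" (the pictures are not rectified: a ray, as slopes to the right and down, at radius r is drawn at 1 + k1 r^2 times it, then the intrinsics apply), "world_from_camera" (4x4, takes a point from camera to world coordinates). Camera axes: x right, y up, looking along -z (the intrinsics and any distortion apply to the point x, -y, -z); pixel columns grow to the right and rows downward; lengths in m; the calibration is good to about 2 mm. A picture is of the moment at which its call begins: read the wrist's pose just before it. camera_model takes no time and is no camera call; for the wrist camera it gives the pose at the moment of the call.
- bot.job_done(): hands the job in, once; it reports no verdict.
Trained networks look in the newest picture that a camera, given by its name, has taken for a name from the list of things; names that differ only in an ending like _2 or _b are one class to them, and where a whole thing is asked for, a point or a joint stands for the part that bears it (a point fixed in the world has none). Each returns a list of dicts, best first, with "p" (0 to 1); they miss things now and then, are a little off and sometimes report something else, mostly with a low value. They report only what shows in the picture. A call takes as long as a camera call.
- bot.boxes_of(camera, query): "at" ([row, column] in pixels, amid what is visible of it).
- bot.silhouettes(camera, query): "pixels" (480x640 bool, what is visible of it) and "at" ([row, column] in pixels, amid what is visible of it).
The state is a dict: "time_s": time; "joint_positions": joint angles; "joint_vel": joint speeds; "joint_torque": joint torques, N m; "ee_pos": TCP position; "tool_rot": TCP orientation; "ft_force": force on the tool from outside, world axes, zero at the start; "moment": the same for the moment, N m; "opening": opening from 0.0 (shut) to 1.0 (fully open).
Only numpy, scipy, OpenCV 4.12 (cv2) and the standard library are available. Lean on these libraries where they do the work, as an engineer would, in place of code of your own. Each camera call takes 0.05 s, during which the arm holds its last target.

## Working session

There is one attempt and no reset: what is moved stays moved. The work goes in short steps, Python scripts to look and compute and a shell command to move; the robot and the scene stay as the last step left them, time stands still between calls to the robot, and variables do not carry over. Pictures are saved under pics/ and viewed, and the job is handed in when it is done.

```bash
mkdir -p pics; python3 - <<'E'
from workcell import bot
import cv2
print(bot.state())
for n in ("top","side"):
    im=bot.camera(n); cv2.imwrite(f"pics/{n}0.png",im[:,:,::-1])
    for q in ("rivet1","rivet2","rivet5","cradle","socket","rivet_cup","spray_can","screwdriver"):
        print(n,q,[(round(d['p'],2),[round(float(v),1) for v in d['at']]) for d in bot.boxes_of(n,q)][:6])
    m=bot.camera_model(n);print(m)
E
```

```text
{'time_s': 0.0, 'joint_positions': array([-7.35683396e+01,  1.22250834e+01, -2.00762498e+00,  7.58311562e+01,
       -8.71383132e-04,  9.00003367e+01]), 'joint_vel': array([ 0.04356574, -0.04043192,  0.01148299,  0.06616537, -0.04035085,
        0.03564085]), 'joint_torque': array([-7.34571397e-03, -6.86144614e+01,  4.87119699e+01,  1.72270514e-02,
       -5.06236065e-04,  3.06649349e-05]), 'ee_pos': array([ 0.14132702, -0.47922875,  0.201318  ]), 'tool_rot': array([-1.79936135e+02,  8.71757911e-04,  1.64313247e+01]), 'ft_force': array([-0.31272167,  0.50682732, -0.75435554]), 'moment': array([-0.05874163,  0.00052352, -0.03595719]), 'opening': 1.0008035383761755}
top rivet1 [(0.48, [237.0, 363.2]), (0.4, [216.5, 324.0]), (0.26, [278.1, 156.1])]
top rivet2 [(0.48, [237.0, 363.2]), (0.4, [216.5, 324.0]), (0.26, [278.1, 156.1])]
top rivet5 [(0.48, [237.0, 363.2]), (0.4, [216.5, 324.0]), (0.26, [278.1, 156.1])]
top cradle [(0.78, [248.9, 357.8])]
top socket [(0.48, [273.8, 340.7]), (0.37, [236.3, 369.1]), (0.22, [277.0, 512.4])]
top rivet_cup [(0.89, [276.7, 513.7]), (0.74, [280.7, 156.
[... 749 characters left out ...]
 (0.51, [296.8, 306.4]), (0.38, [261.1, 365.0])]
side cradle [(0.88, [294.8, 338.9])]
side socket [(0.69, [273.0, 313.8])]
side rivet_cup [(0.8, [451.9, 318.1])]
side spray_can [(0.7, [133.1, 361.7])]
side screwdriver [(0.97, [161.5, 294.8])]
{'mtx': array([[460.61713322,   0.        , 328.86234791],
       [  0.        , 460.61713322, 248.03775961],
       [  0.        ,   0.        ,   1.        ]]), 'k1': 0.028527132269491044, 'world_from_camera': array([[ 0.99569406,  0.05548189, -0.07426368,  0.47731885],
       [-0.09187095,  0.69751822, -0.71065326, -0.65075692],
       [ 0.01237188,  0.71441591,  0.69961192,  0.69727722],
       [ 0.        ,  0.        ,  0.        ,  1.        ]])}
```

View pics/top0.png

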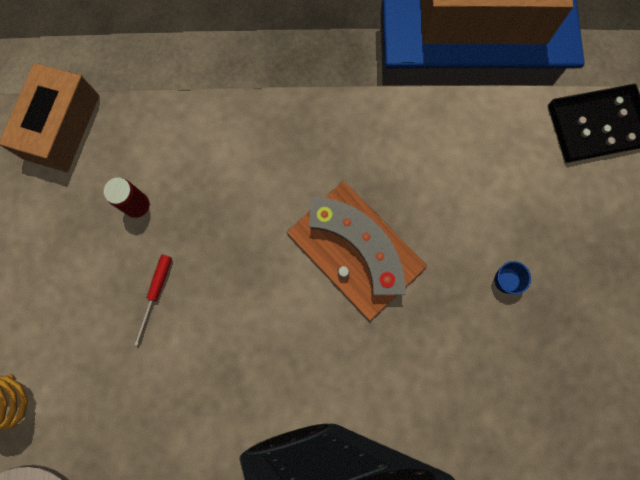

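View pics/side0.png

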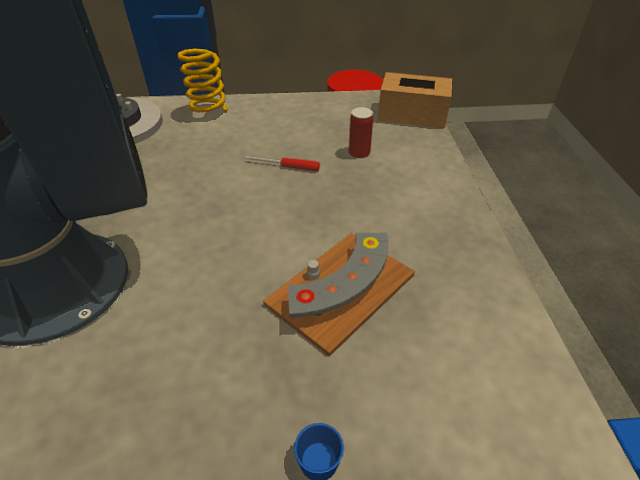

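```bash
cat > h.py <<'E'
import numpy as np, cv2
from scipy.optimize import least_squares
def proj(P,m):
    W=np.linalg.inv(m['world_from_camera']); p=(W[:3,:3]@np.asarray(P).T).T+W[:3,3]
    s=np.c_[p[:,0]/-p[:,2],-p[:,1]/-p[:,2]]; r2=(s**2).sum(1,keepdims=True); s=s*(1+m['k1']*r2)
    return s@m['mtx'][:2,:2].T+m['mtx'][:2,2]
a=50/160 if False else 2*np.arcsin(25/160)
def layout(x,y,yaw,z=0.0625,da=a):
    t=np.arange(-2,2.01,0.5)*da
    q=np.c_[0.16*np.sin(t),-0.145+0.16*np.cos(t)]
    c,s=np.cos(yaw),np.sin(yaw)
    return np.c_[x+c*q[:,0]-s*q[:,1],y+s*q[:,0]+c*q[:,1],np.full(9,z)]
def blobs(im,guess):
    hsv=cv2.cvtColor(im,cv2.COLOR_RGB2HSV); out=[]
    for i,(u,v) in enumerate(guess):
        r=12 if i in(0,4) else 7
        yy,xx=np.mgrid[:480,:640]; m=(np.hypot(xx-u,yy-v)<r)&(hsv[...,1]>90)
        if i==0: pass
        out.append([xx[m].mean(),yy[m].mean(),m.sum()])
    return np.array(out)
E
cat > m.py <<'E'
from h import *
from workcell import bot
G={"top":[(324,214),(347,222),(366,237),(380,256),(388,280)],"side":[(370,242),(365,261),(352,276),(332,289),(305,296)]}
M={n:bot.camera_model(n) for n in G}; B={n:blobs(cv2.imread(f"pics/{n}0.png")[:,:,::-1],G[n]) for n in G}
for n in G: print(n,B[n].round(1).tolist())
zz=np.array([.060,.062,.062,.062,.060])
def res(p,ns):
    P=layout(*p)[::2]; P[:,2]=zz
    return np.concatenate([(proj(P,M[n])-B[n][:,:2]).ravel() for n in ns])
for ns in (["top"],["side"],["top","side"]):
    r=least_squares(res,[.4,-.07,-0.8],args=(ns,)); print(ns,r.x.round(4),np.degrees(r.x[2]).round(2),r.fun.round(1))
print(layout(*r.x).round(4))
E
python3 m.py
```

```text
top [[324.0, 213.9, 195.0], [346.5, 221.8, 57.0], [365.8, 236.2, 63.0], [379.5, 256.0, 62.0], [386.7, 279.2, 212.0]]
side [[370.3, 242.5, 158.0], [365.0, 259.9, 52.0], [351.8, 275.7, 58.0], [331.2, 288.4, 61.0], [305.2, 295.7, 217.0]]
['top'] [ 0.5724 -0.0681 -2.3955] -137.25 [-0.2 -0.1 -0.  -0.2 -0.  -0.   0.2 -0.   0.1  0.3]
['side'] [ 0.5707 -0.0703 -2.397 ] -137.34 [ 0.1  0.4  0.3 -0.5  0.1 -0.3 -0.1 -0.3 -0.3  0.6]
['top', 'side'] [ 0.5715 -0.069  -2.396 ] -137.28 [ 0.2  0.3  0.4  0.2  0.4  0.4  0.6  0.4  0.5  0.7  0.3 -0.1  0.6 -1.
  0.4 -0.9  0.3 -0.8  0.2  0. ]
[[ 0.63    0.0062  0.0625]
 [ 0.6231 -0.018   0.0625]
 [ 0.6126 -0.0407  0.0625]
 [ 0.5987 -0.0616  0.0625]
 [ 0.5816 -0.08    0.0625]
 [ 0.5619 -0.0955  0.0625]
 [ 0.5401 -0.1078  0.0625]
 [ 0.5165 -0.1164  0.0625]
 [ 0.4919 -0.1213  0.0625]]
```

```bash
python3 -m jog '[{"claw":0,"delta_pos":[0.04,0.04,0],"turn":[0,0,0]},{"claw":0,"delta_pos":[0.08,0.08,0],"turn":[0,0,0]},{"claw":0,"delta_pos":[0.12,0.12,0],"turn":[0,0,0]},{"claw":0,"delta_pos":[0.16,0.16,0],"turn":[0,0,0]},{"claw":0,"delta_pos":[0.20,0.20,0],"turn":[0,0,0]},{"claw":0,"delta_pos":[0.24,0.24,0],"turn":[0,0,0]},{"claw":0,"delta_pos":[0.28,0.28,0],"turn":[0,0,0]},{"claw":0,"delta_pos":[0.31,0.31,0],"turn":[0,0,0]},{"claw":0,"delta_pos":[0.33,0.33,0],"turn":[0,0,0]},{"claw":0,"delta_pos":[0.33,0.33,0],"turn":[0,0,0]}]' 40
python3 - <<'E'
from workcell import bot
import cv2
s=bot.state();print(s['ee_pos'],s['tool_rot'],s['opening'],s['joint_positions'],s['ft_force'])
cv2.imwrite("pics/w1.png",bot.camera("wrist")[:,:,::-1])
E
```

```text
time_s: 2.15
ee_pos: [0.4724, -0.1482, 0.2015]
tool_rot: [-180.0, 0.0, 16.6]
ft_force: [-0.9, -0.2, -0.2]
opening: -0.002
[ 0.47239126 -0.14824247  0.20153628] [-1.79982933e+02  8.21027706e-03  1.65749093e+01] -0.0017739952926597545 [-1.74291913e+01  1.16390381e+01 -2.71038849e+00  7.56669244e+01
  9.55677167e-03  1.45995899e+02] [-0.88520015 -0.21096634 -0.23885769]
```

View pics/w1.png

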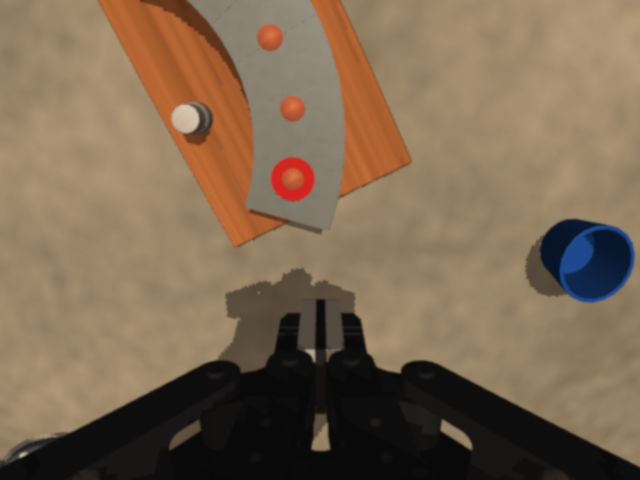

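```bash
python3 - <<'E'
from h import *
from workcell import bot
m=bot.camera_model("wrist")
P=layout(.5715,-.069,-2.396)[::2]; P[:,2]=[.06,.062,.062,.062,.06]
print(proj(P,m).round(1))
b=np.array([(270,37.5),(292,108.5),(293,179)])
r=least_squares(lambda d:(proj(P[2:]+[d[0],d[1],0],m)-b).ravel(),[0,0]);print(r.x,r.fun.round(1))
E
```

```text
[[166.  -69.1]
 [225.2 -27.1]
 [269.5  35.4]
 [292.2 107.2]
 [292.6 177.8]]
[-0.00098161 -0.00045845] [-0.3 -0.5  0.5  0.3 -0.2  0.2]
```

```bash
python3 -m jog '[{"claw":0,"delta_pos":[0.03,0.03,0],"turn":[0,0,0]},{"claw":0,"delta_pos":[0.06,0.06,0],"turn":[0,0,0]},{"claw":0,"delta_pos":[0.09,0.09,0],"turn":[0,0,0]},{"claw":0,"delta_pos":[0.12,0.12,-0.02],"turn":[0,0,0]},{"claw":0,"delta_pos":[0.15,0.147,-0.05],"turn":[0,0,0]},{"claw":0,"delta_pos":[0.157,0.154,-0.08],"turn":[0,0,0]},{"claw":0,"delta_pos":[0.157,0.154,-0.10],"turn":[0,0,0]},{"claw":0,"delta_pos":[0.157,0.154,-0.115],"turn":[0,0,0]},{"claw":0,"delta_pos":[0.157,0.154,-0.12],"turn":[0,0,0]},{"claw":0,"delta_pos":[0.157,0.154,-0.12],"turn":[0,0,0]}]'
python3 - <<'E'
from workcell import bot
import cv2
s=bot.state();print(s['ee_pos'],s['tool_rot'],s['joint_positions'],s['ft_force'])
cv2.imwrite("pics/w2.png",bot.camera("wrist")[:,:,::-1])
cv2.imwrite("pics/s2.png",bot.camera("side")[180:340,230:440,::-1].repeat(3,0).repeat(3,1))
E
```

```text
time_s: 3.45
ee_pos: [0.6287, 0.0045, 0.082]
tool_rot: [-180.0, 0.0, 16.5]
ft_force: [0.9, 0.3, -0.5]
opening: 0.002
[0.62868952 0.00452315 0.0820476 ] [-1.79999600e+02  3.44892241e-03  1.64911650e+01] [ 4.12524162e-01  2.99120277e+01  6.11597517e+00  6.62073723e+01
 -5.70678063e-04  1.63921359e+02] [ 0.86877387  0.29600404 -0.47736461]
```

View pics/w2.png

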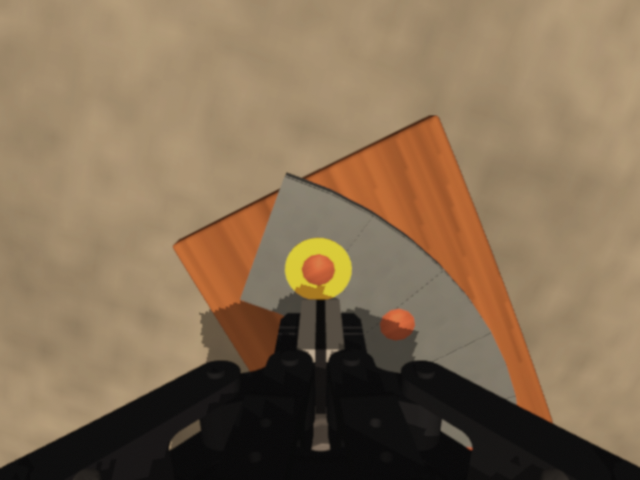

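View pics/s2.png

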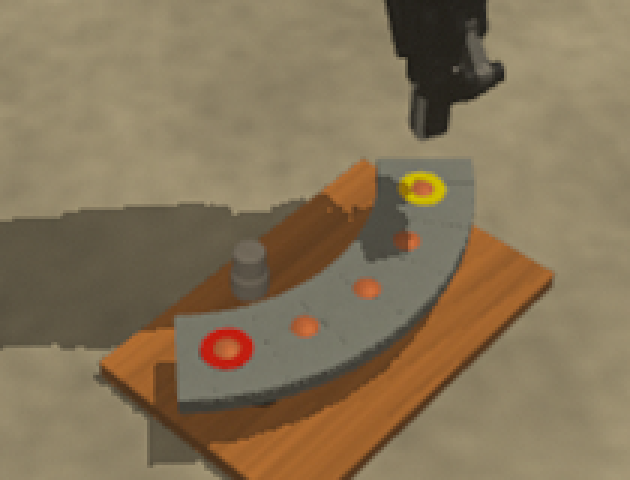

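```bash
python3 - <<'E'
from h import *
from workcell import bot
s=bot.state();t=s['ee_pos'];print(t)
for n in("wrist","side"):
    m=bot.camera_model(n)
    P=[t,[t[0],t[1],.063],layout(.571,-.069,-2.396,.0615)[0],layout(.571,-.069,-2.396,.0615)[2]]
    print(n,proj(P,m).round(1).tolist())
m=bot.camera_model("wrist")
b=np.array([(318.5,269.5),(398,323.5)]);P=layout(.571,-.069,-2.396,.0615)[[0,2]]
r=least_squares(lambda d:(proj(P+[d[0],d[1],0],m)-b).ravel(),[0,0]);print(r.x,r.fun.round(1))
E
```

```text
[0.62913236 0.00473152 0.0825351 ]
wrist [[321.3, 289.6], [321.2, 273.3], [318.7, 270.7], [398.2, 326.3]]
side [[371.2, 234.6], [370.4, 241.8], [370.5, 241.8], [365.4, 259.1]]
[0.00096831 0.00040985] [-0.1 -0.8  0.1  0.9]
```

```bash
python3 -m jog '[{"claw":0,"delta_pos":[0,0.001,-0.004],"turn":[0,0,0]},{"claw":0,"delta_pos":[0,0.001,-0.008],"turn":[0,0,0]},{"claw":0,"delta_pos":[0,0.001,-0.012],"turn":[0,0,0]},{"claw":0,"delta_pos":[0,0.001,-0.014],"turn":[0,0,0]},{"claw":0,"delta_pos":[0,0.001,-0.016],"turn":[0,0,0]},{"claw":0,"delta_pos":[0,0.001,-0.016],"turn":[0,0,0]},{"claw":0,"delta_pos":[0,0.001,-0.016],"turn":[0,0,0]},{"claw":0,"delta_pos":[0,0.001,-0.016],"turn":[0,0,0]},{"claw":0,"delta_pos":[0,0.001,-0.016],"turn":[0,0,0]},{"claw":0,"delta_pos":[0,0.001,-0.016],"turn":[0,0,0]}]'
python3 - <<'E'
from workcell import bot
import cv2
cv2.imwrite("pics/w3.png",bot.camera("wrist")[:,:,::-1])
for i in range(4):
  s=bot.state();print(s['ee_pos'],s['ft_force']); im=bot.camera("side")
cv2.imwrite("pics/s3.png",im[180:340,230:440,::-1].repeat(3,0).repeat(3,1))
E
```

```text
time_s: 4.8
ee_pos: [0.6291, 0.0057, 0.0666]
tool_rot: [180.0, -0.1, 16.5]
ft_force: [-0.8, -0.4, -0.0]
opening: 0.005
[0.62910628 0.00574951 0.0665534 ] [ 0.68820762  0.97531439 -0.06787878]
[0.62911434 0.00571956 0.06654281] [ 0.07169536  0.01259169 -0.37041833]
[0.6291327  0.00575647 0.06655826] [0.24556924 0.72256708 0.19939572]
[0.62912354 0.00572971 0.06655358] [-0.41543253  0.24335875 -0.03691877]
```

View pics/w3.png

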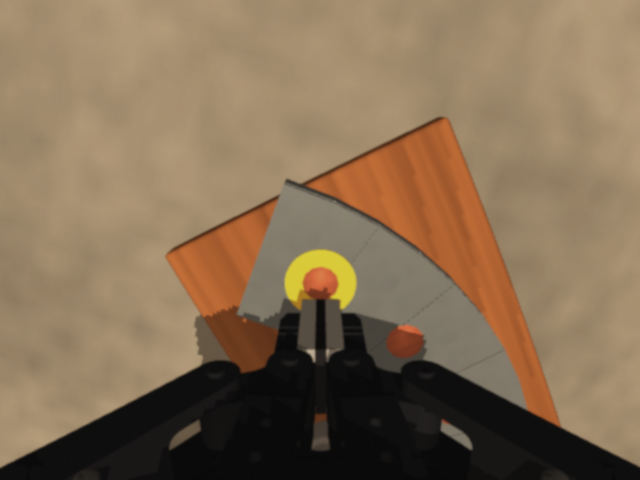

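View pics/s3.png

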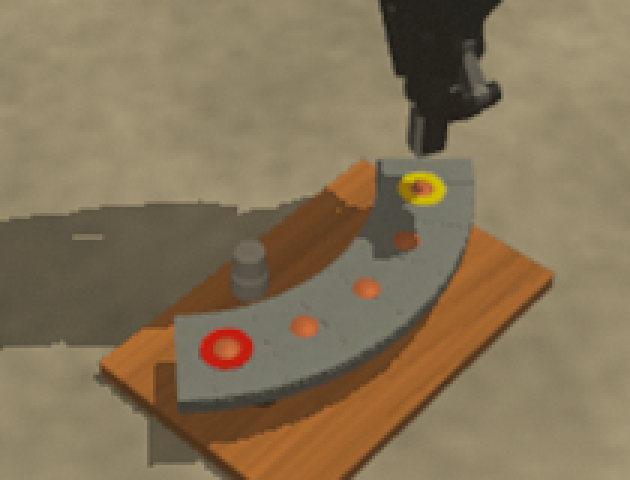

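```bash
python3 - <<'E'
from h import *
from workcell import bot
t=bot.state()['ee_pos']
mw,ms=bot.camera_model("wrist"),bot.camera_model("side")
r=least_squares(lambda p:np.r_[(proj([p],mw)-[321,299]).ravel(),(proj([p],ms)-[372.7,231]).ravel()],t);print(t,r.x,r.fun)
print(np.round(mw['world_from_camera'],3))
for z in(.066,.08,.09):
  for dx in(-.011,0,.011): print(z,dx,proj([[t[0]+dx,t[1]+dx*.29,z]],mw).round(0),proj([[t[0]+dx,t[1]+dx*.29,z]],ms).round(0))
E
```

```text
[0.62907998 0.00574314 0.06652593] [0.63404679 0.00740368 0.08787214] [-0.14877686  0.15519234  0.95451128  0.55204906]
[[ 0.284  0.917  0.279  0.7  ]
 [-0.959  0.272  0.082  0.027]
 [-0.    -0.29   0.957  0.239]
 [ 0.     0.     0.     1.   ]]
0.066 -0.011 [[321. 313.]] [[365. 242.]]
0.066 0 [[321. 289.]] [[370. 240.]]
0.066 0.011 [[321. 264.]] [[376. 239.]]
0.08 -0.011 [[321. 328.]] [[366. 237.]]
0.08 0 [[321. 303.]] [[371. 235.]]
0.08 0.011 [[321. 276.]] [[376. 234.]]
0.09 -0.011 [[321. 340.]] [[366. 233.]]
0.09 0 [[321. 314.]] [[371. 231.]]
0.09 0.011 [[322. 286.]] [[377. 230.]]
```

```bash
cat > look.py <<'E'
import sys,cv2,numpy as np
from workcell import bot
F=[];
for i in range(int(sys.argv[2]) if len(sys.argv)>2 else 5):
    s=bot.state();F.append(s['ft_force']);im=bot.camera("side")
print(s['time_s'],s['ee_pos'].round(4),np.mean(F,0).round(2),np.round(np.array(F)[:,2],2))
if len(sys.argv)>1: cv2.imwrite(f"pics/{sys.argv[1]}.png",im[180:340,230:440,::-1].repeat(3,0).repeat(3,1))
E
python3 -m jog '[{"claw":0,"delta_pos":[0,0,-0.001],"turn":[0,0,0]},{"claw":0,"delta_pos":[0,0,-0.002],"turn":[0,0,0]},{"claw":0,"delta_pos":[0,0,-0.003],"turn":[0,0,0]},{"claw":0,"delta_pos":[0,0,-0.004],"turn":[0,0,0]},{"claw":0,"delta_pos":[0,0,-0.005],"turn":[0,0,0]},{"claw":0,"delta_pos":[0,0,-0.006],"turn":[0,0,0]},{"claw":0,"delta_pos":[0,0,-0.006],"turn":[0,0,0]},{"claw":0,"delta_pos":[0,0,-0.006],"turn":[0,0,0]},{"claw":0,"delta_pos":[0,0,-0.006],"turn":[0,0,0]},{"claw":0,"delta_pos":[0,0,-0.006],"turn":[0,0,0]}]'
python3 look.py s4
```

```text
time_s: 6.3
ee_pos: [0.6291, 0.0058, 0.0606]
tool_rot: [180.0, -0.1, 16.5]
ft_force: [-0.1, 0.6, -0.7]
opening: -0.002
6.5 [0.6291 0.0057 0.0606] [0.08 0.03 0.11] [-0.68  0.87  0.32  0.16 -0.13]
```

View pics/s4.png

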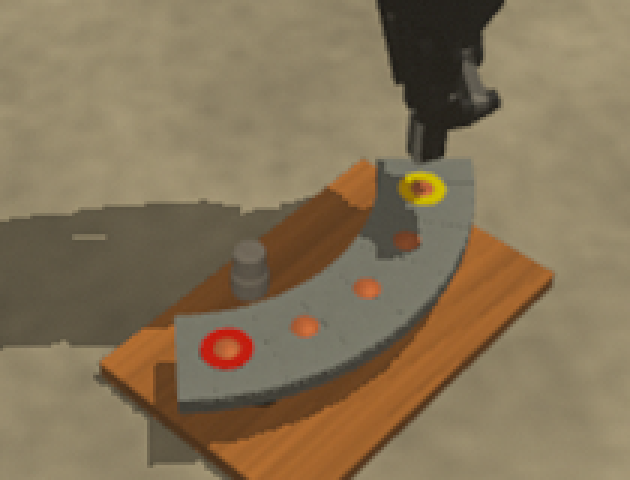

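```bash
python3 -m jog '[{"claw":0,"delta_pos":[0,0,-0.001],"turn":[0,0,0]},{"claw":0,"delta_pos":[0,0,-0.002],"turn":[0,0,0]},{"claw":0,"delta_pos":[0,0,-0.003],"turn":[0,0,0]},{"claw":0,"delta_pos":[0,0,-0.004],"turn":[0,0,0]},{"claw":0,"delta_pos":[0,0,-0.005],"turn":[0,0,0]},{"claw":0,"delta_pos":[0,0,-0.006],"turn":[0,0,0]},{"claw":0,"delta_pos":[0,0,-0.006],"turn":[0,0,0]},{"claw":0,"delta_pos":[0,0,-0.006],"turn":[0,0,0]},{"claw":0,"delta_pos":[0,0,-0.006],"turn":[0,0,0]},{"claw":0,"delta_pos":[0,0,-0.006],"turn":[0,0,0]}]'
python3 look.py s5
```

```text
time_s: 7.8
ee_pos: [0.6291, 0.0058, 0.0546]
tool_rot: [180.0, -0.1, 16.5]
ft_force: [0.6, 0.2, -0.4]
opening: 0.002
8.0 [0.6291 0.0058 0.0545] [ 0.25  0.11 -0.06] [-0.35 -0.36  0.58 -0.33  0.17]
```

View pics/s5.png

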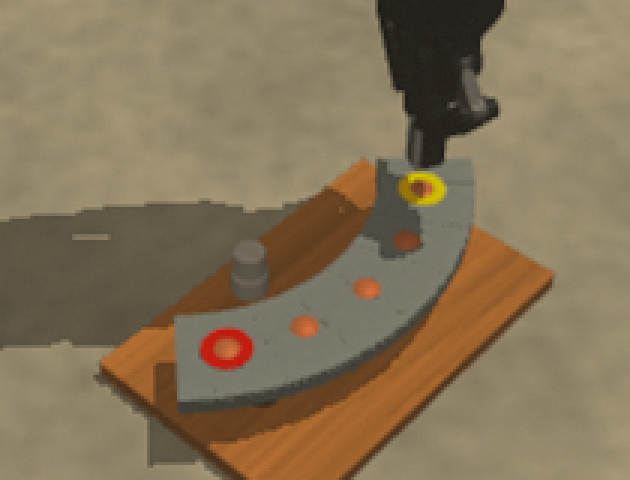

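```bash
python3 -m jog '[{"claw":0,"delta_pos":[0,0,-0.001],"turn":[0,0,0]},{"claw":0,"delta_pos":[0,0,-0.002],"turn":[0,0,0]},{"claw":0,"delta_pos":[0,0,-0.003],"turn":[0,0,0]},{"claw":0,"delta_pos":[0,0,-0.004],"turn":[0,0,0]},{"claw":0,"delta_pos":[0,0,-0.005],"turn":[0,0,0]},{"claw":0,"delta_pos":[0,0,-0.006],"turn":[0,0,0]},{"claw":0,"delta_pos":[0,0,-0.006],"turn":[0,0,0]},{"claw":0,"delta_pos":[0,0,-0.006],"turn":[0,0,0]},{"claw":0,"delta_pos":[0,0,-0.006],"turn":[0,0,0]},{"claw":0,"delta_pos":[0,0,-0.006],"turn":[0,0,0]}]'
python3 look.py s6
python3 - <<'E'
from workcell import bot
import cv2
cv2.imwrite("pics/w6.png",bot.camera("wrist")[:,:,::-1])
E
```

```text
time_s: 9.3
ee_pos: [0.6291, 0.0057, 0.0486]
tool_rot: [180.0, -0.0, 16.5]
ft_force: [0.8, 0.2, -0.9]
opening: 0.001
9.5 [0.6291 0.0057 0.0486] [-0.23  0.41 -0.34] [-0.9  -0.3  -0.93  0.36  0.05]
```

View pics/s6.png

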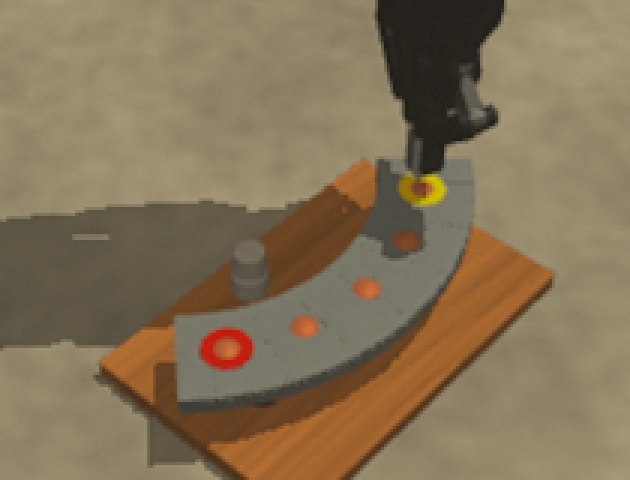

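View pics/w6.png

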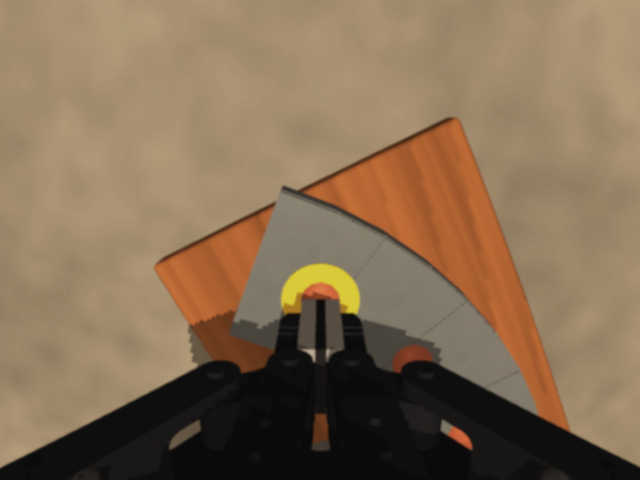

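```bash
python3 -m jog '[{"claw":0,"delta_pos":[0,0,-0.001],"turn":[0,0,0]},{"claw":0,"delta_pos":[0,0,-0.002],"turn":[0,0,0]},{"claw":0,"delta_pos":[0,0,-0.003],"turn":[0,0,0]},{"claw":0,"delta_pos":[0,0,-0.004],"turn":[0,0,0]},{"claw":0,"delta_pos":[0,0,-0.004],"turn":[0,0,0]},{"claw":0,"delta_pos":[0,0,-0.004],"turn":[0,0,0]},{"claw":0,"delta_pos":[0,0,-0.004],"turn":[0,0,0]},{"claw":0,"delta_pos":[0,0,-0.004],"turn":[0,0,0]},{"claw":0,"delta_pos":[0,0,-0.004],"turn":[0,0,0]},{"claw":0,"delta_pos":[0,0,-0.004],"turn":[0,0,0]}]'
python3 look.py s7 10
```

```text
time_s: 10.85
ee_pos: [0.6291, 0.0058, 0.0445]
tool_rot: [180.0, -0.0, 16.5]
ft_force: [1.0, 0.2, -0.6]
opening: 0.002
11.3 [0.6291 0.0057 0.0446] [ 0.14 -0.03 -0.09] [-0.56 -0.13  0.77  0.05 -0.46  0.12  0.   -0.36  0.51 -0.84]
```

View pics/s7.png

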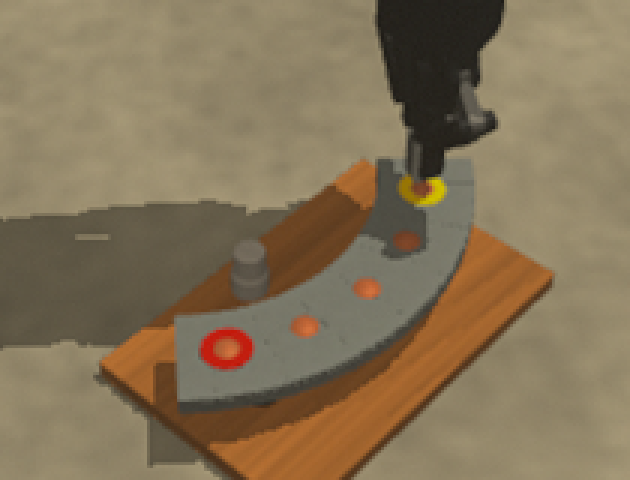

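```bash
python3 -m jog '[{"claw":0,"delta_pos":[0,0,-0.001],"turn":[0,0,0]},{"claw":0,"delta_pos":[0,0,-0.002],"turn":[0,0,0]},{"claw":0,"delta_pos":[0,0,-0.003],"turn":[0,0,0]},{"claw":0,"delta_pos":[0,0,-0.004],"turn":[0,0,0]},{"claw":0,"delta_pos":[0,0,-0.004],"turn":[0,0,0]},{"claw":0,"delta_pos":[0,0,-0.004],"turn":[0,0,0]},{"claw":0,"delta_pos":[0,0,-0.004],"turn":[0,0,0]},{"claw":0,"delta_pos":[0,0,-0.004],"turn":[0,0,0]},{"claw":0,"delta_pos":[0,0,-0.004],"turn":[0,0,0]},{"claw":0,"delta_pos":[0,0,-0.004],"turn":[0,0,0]}]'
python3 look.py s8 10
```

```text
time_s: 12.6
ee_pos: [0.6291, 0.0058, 0.0406]
tool_rot: [180.0, -0.0, 16.5]
ft_force: [0.5, 0.7, -0.8]
opening: -0.004
13.05 [0.6291 0.0057 0.0405] [ 0.04 -0.14  0.09] [-0.8  -0.23  0.69 -0.21  0.63  0.92  0.34 -0.32 -1.04  0.92]
```

View pics/s8.png

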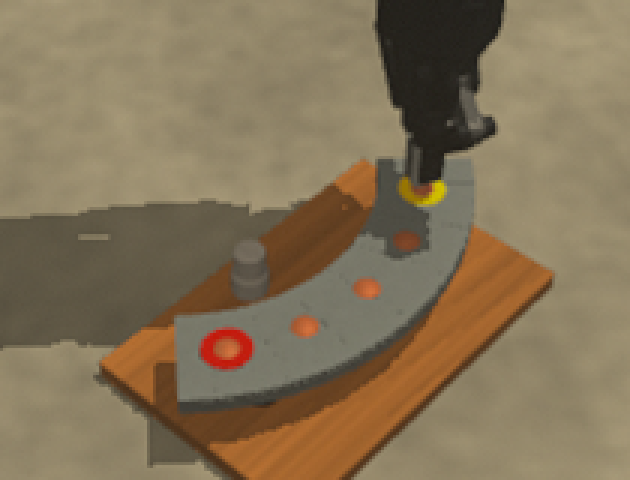

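```bash
cat > look.py <<'E'
import sys,cv2,numpy as np
from workcell import bot
from h import blobs
F=[];
for i in range(int(sys.argv[2]) if len(sys.argv)>2 else 5):
    s=bot.state();F.append(s['ft_force']);im=bot.camera("side")
print(s['time_s'],s['ee_pos'].round(4),np.mean(F,0).round(2),np.round(np.array(F)[:,2],2))
G=[(365,261),(352,276),(332,289),(305,296)]
G=[(0,0)]+G
def c(im):
    # subpixel shift of the panel's red end, relative to first picture
    return np.float32(cv2.cvtColor(im,cv2.COLOR_RGB2GRAY))[270:318,285:345]
ref=cv2.imread("pics/side0.png")[:,:,::-1]
print("panel shift px",np.round(cv2.phaseCorrelate(c(ref),c(im),cv2.createHanningWindow((60,48),cv2.CV_32F)),2))
cv2.imwrite(f"pics/{sys.argv[1]}.png",im[180:340,230:440,::-1].repeat(3,0).repeat(3,1))
E
sed -i 's/np.round(cv2.phaseCorrelate(\(.*\)),2))$/cv2.phaseCorrelate(\1))/' look.py
python3 -m jog '[{"claw":0,"delta_pos":[0,0,-0.001],"turn":[0,0,0]},{"claw":0,"delta_pos":[0,0,-0.002],"turn":[0,0,0]},{"claw":0,"delta_pos":[0,0,-0.003],"turn":[0,0,0]},{"claw":0,"delta_pos":[0,0,-0.004],"turn":[0,0,0]},{"claw":0,"delta_pos":[0,0,-0.004],"turn":[0,0,0]},{"claw":0,"delta_pos":[0,0,-0.004],"turn":[0,0,0]},{"claw":0,"delta_pos":[0,0,-0.004],"turn":[0,0,0]},{"claw":0,"delta_pos":[0,0,-0.004],"turn":[0,0,0]},{"claw":0,"delta_pos":[0,0,-0.004],"turn":[0,0,0]},{"claw":0,"delta_pos":[0,0,-0.004],"turn":[0,0,0]}]'
python3 look.py s9 5
```

```text
time_s: 14.35
ee_pos: [0.6291, 0.0057, 0.0365]
tool_rot: [180.0, -0.0, 16.5]
ft_force: [0.4, -0.5, 0.6]
opening: -0.003
14.55 [0.6291 0.0058 0.0365] [ 0.09 -0.12  0.07] [ 0.57  0.6  -0.34 -0.74  0.25]
panel shift px ((-0.09980962296318197, -0.004895386524804479), 0.9957554045650694)
```

View pics/s9.png

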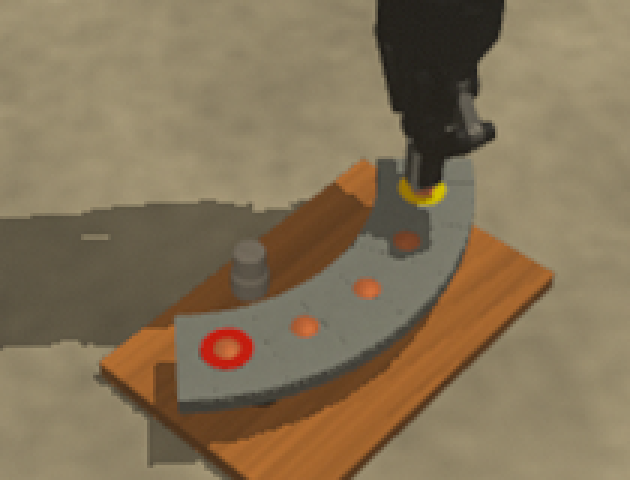

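```bash
python3 -m jog '[{"claw":0,"delta_pos":[0,0,-0.001],"turn":[0,0,0]},{"claw":0,"delta_pos":[0,0,-0.002],"turn":[0,0,0]},{"claw":0,"delta_pos":[0,0,-0.003],"turn":[0,0,0]},{"claw":0,"delta_pos":[0,0,-0.004],"turn":[0,0,0]},{"claw":0,"delta_pos":[0,0,-0.004],"turn":[0,0,0]},{"claw":0,"delta_pos":[0,0,-0.004],"turn":[0,0,0]},{"claw":0,"delta_pos":[0,0,-0.004],"turn":[0,0,0]},{"claw":0,"delta_pos":[0,0,-0.004],"turn":[0,0,0]},{"claw":0,"delta_pos":[0,0,-0.004],"turn":[0,0,0]},{"claw":0,"delta_pos":[0,0,-0.004],"turn":[0,0,0]}]'
python3 look.py s10 5
```

```text
time_s: 15.85
ee_pos: [0.6291, 0.0057, 0.0326]
tool_rot: [180.0, -0.0, 16.5]
ft_force: [-0.0, 0.2, 0.9]
opening: 0.001
16.05 [0.6291 0.0057 0.0325] [-0.08  0.23  0.62] [ 0.91  0.34  0.79 -0.26  1.29]
panel shift px ((-0.08435268723787814, 0.23805573698841087), 1.0822911802265378)
```

View pics/s10.png

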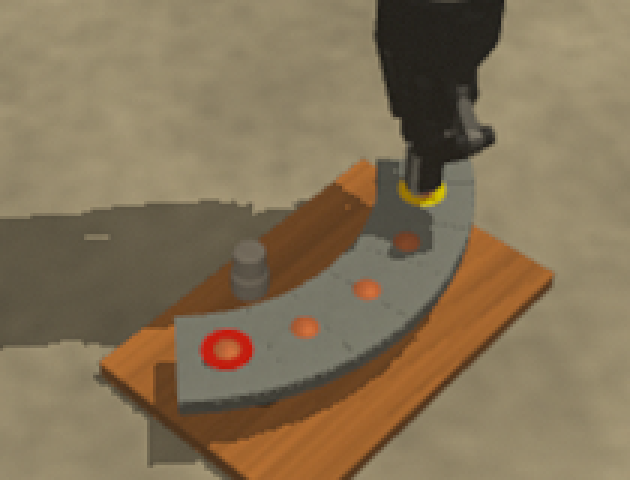

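```bash
python3 -m jog '[{"claw":0,"delta_pos":[0,0,-0.001],"turn":[0,0,0]},{"claw":0,"delta_pos":[0,0,-0.002],"turn":[0,0,0]},{"claw":0,"delta_pos":[0,0,-0.002],"turn":[0,0,0]},{"claw":0,"delta_pos":[0,0,-0.002],"turn":[0,0,0]},{"claw":0,"delta_pos":[0,0,0.002],"turn":[0,0,0]},{"claw":0,"delta_pos":[0,0,0.006],"turn":[0,0,0]},{"claw":0,"delta_pos":[-0.007,-0.024,0.006],"turn":[0,0,0]},{"claw":0,"delta_pos":[-0.007,-0.024,0.006],"turn":[0,0,0]},{"claw":0,"delta_pos":[-0.0175,-0.047,0.006],"turn":[0,0,0]},{"claw":0,"delta_pos":[-0.0175,-0.047,0.006],"turn":[0,0,0]}]'
python3 look.py s11 1
python3 -m jog '[{"claw":0,"delta_pos":[0,0,-0.003],"turn":[0,0,0]},{"claw":0,"delta_pos":[0,0,-0.006],"turn":[0,0,0]},{"claw":0,"delta_pos":[0,0,-0.008],"turn":[0,0,0]},{"claw":0,"delta_pos":[0,0,-0.008],"turn":[0,0,0]},{"claw":0,"delta_pos":[0,0,-0.008],"turn":[0,0,0]},{"claw":0,"delta_pos":[0,0,-0.008],"turn":[0,0,0]},{"claw":0,"delta_pos":[0,0,-0.008],"turn":[0,0,0]},{"claw":0,"delta_pos":[0,0,-0.008],"turn":[0,0,0]},{"claw":0,"delta_pos":[0,0,-0.008],"turn":[0,0,0]},{"claw":0,"delta_pos":[0,0,-0.008],"turn":[0,0,0]}]'
python3 look.py s12 5
python3 - <<'E'
from workcell import bot
import cv2
cv2.imwrite("pics/w12.png",bot.camera("wrist")[:,:,::-1])
E
```

```text
time_s: 17.35
ee_pos: [0.6113, -0.0419, 0.0388]
tool_rot: [180.0, -0.0, 16.4]
ft_force: [0.5, 0.4, -0.2]
opening: 0.002
17.35 [ 0.6113 -0.0419  0.0388] [ 0.47  0.38 -0.16] [-0.16]
panel shift px ((0.048866652277457234, -0.24298346725497666), 0.9604103984104262)
time_s: 18.65
ee_pos: [0.6117, -0.0412, 0.0308]
tool_rot: [180.0, -0.1, 16.5]
ft_force: [-0.1, 0.7, 2.4]
opening: 0.001
18.85 [ 0.6118 -0.0412  0.0308] [0.04 0.91 1.65] [2.41 1.53 1.93 1.26 1.13]
panel shift px ((0.13063596798158628, 0.749619515244234), 0.9769983450571696)
```

View pics/s12.png

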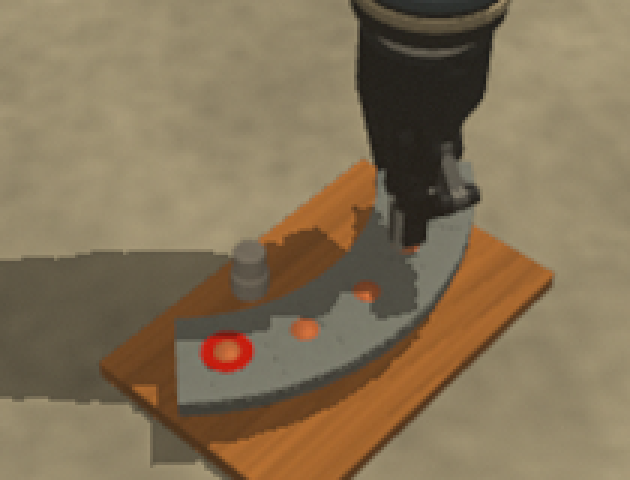

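View pics/w12.png

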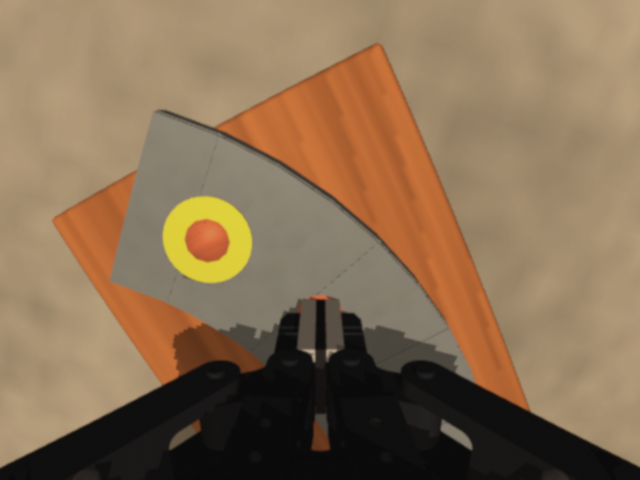

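```bash
python3 -m jog '[{"claw":0,"delta_pos":[0,0,0.004],"turn":[0,0,0]},{"claw":0,"delta_pos":[0,0,0.008],"turn":[0,0,0]},{"claw":0,"delta_pos":[0,0,0.008],"turn":[0,0,0]},{"claw":0,"delta_pos":[-0.007,-0.011,0.008],"turn":[0,0,0]},{"claw":0,"delta_pos":[-0.014,-0.021,0.008],"turn":[0,0,0]},{"claw":0,"delta_pos":[-0.014,-0.021,0.008],"turn":[0,0,0]},{"claw":0,"delta_pos":[-0.022,-0.030,0.008],"turn":[0,0,0]},{"claw":0,"delta_pos":[-0.031,-0.039,0.008],"turn":[0,0,0]},{"claw":0,"delta_pos":[-0.031,-0.039,0.008],"turn":[0,0,0]},{"claw":0,"delta_pos":[-0.031,-0.039,0.008],"turn":[0,0,0]}]'
python3 look.py s13 1
python3 -m jog '[{"claw":0,"delta_pos":[0,0,-0.003],"turn":[0,0,0]},{"claw":0,"delta_pos":[0,0,-0.006],"turn":[0,0,0]},{"claw":0,"delta_pos":[0,0,-0.008],"turn":[0,0,0]},{"claw":0,"delta_pos":[0,0,-0.008],"turn":[0,0,0]},{"claw":0,"delta_pos":[0,0,-0.008],"turn":[0,0,0]},{"claw":0,"delta_pos":[0,0,-0.008],"turn":[0,0,0]},{"claw":0,"delta_pos":[0,0,-0.008],"turn":[0,0,0]},{"claw":0,"delta_pos":[0,0,-0.008],"turn":[0,0,0]},{"claw":0,"delta_pos":[0,0,-0.008],"turn":[0,0,0]},{"claw":0,"delta_pos":[0,0,-0.008],"turn":[0,0,0]}]'
python3 look.py s14 5
python3 - <<'E'
from workcell import bot
import cv2
cv2.imwrite("pics/w14.png",bot.camera("wrist")[:,:,::-1])
E
```

```text
time_s: 20.2
ee_pos: [0.5808, -0.0802, 0.0389]
tool_rot: [180.0, -0.1, 16.5]
ft_force: [0.0, 1.1, -1.1]
opening: -0.0
20.2 [ 0.5808 -0.0802  0.0389] [ 0.    1.06 -1.11] [-1.11]
panel shift px ((0.18074256071811234, 0.0685528526330259), 0.7751948229140706)
time_s: 21.5
ee_pos: [0.581, -0.0801, 0.0308]
tool_rot: [180.0, -0.1, 16.5]
ft_force: [0.8, 0.3, 1.8]
opening: -0.002
21.7 [ 0.5809 -0.0801  0.0309] [0.68 0.88 1.53] [1.79 1.94 1.37 1.16 1.41]
panel shift px ((0.1639974586455999, 0.8593127112280001), 0.8048410597774718)
```

View pics/s14.png

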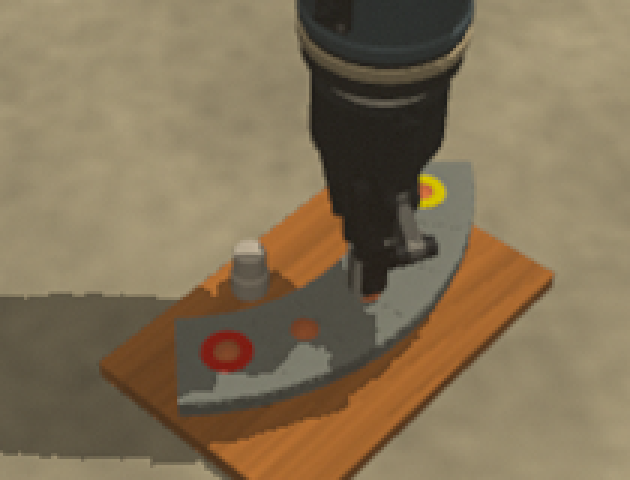

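View pics/w14.png

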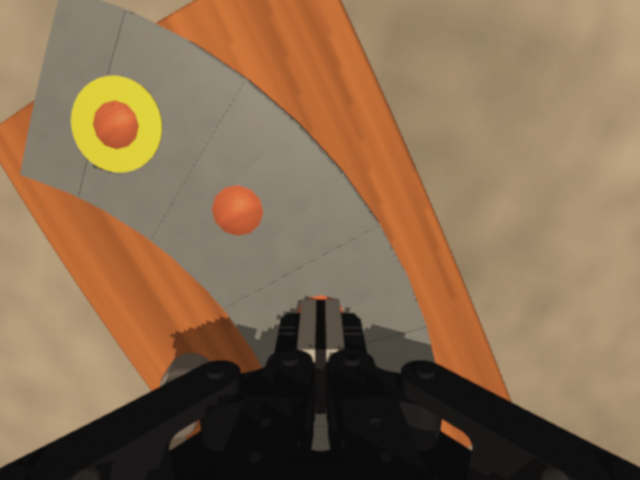

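```bash
python3 -m jog '[{"claw":0,"delta_pos":[0,0,0.004],"turn":[0,0,0]},{"claw":0,"delta_pos":[0,0,0.008],"turn":[0,0,0]},{"claw":0,"delta_pos":[0,0,0.008],"turn":[0,0,0]},{"claw":0,"delta_pos":[-0.010,-0.008,0.008],"turn":[0,0,0]},{"claw":0,"delta_pos":[-0.0195,-0.016,0.008],"turn":[0,0,0]},{"claw":0,"delta_pos":[-0.0195,-0.016,0.008],"turn":[0,0,0]},{"claw":0,"delta_pos":[-0.030,-0.022,0.008],"turn":[0,0,0]},{"claw":0,"delta_pos":[-0.0415,-0.028,0.008],"turn":[0,0,0]},{"claw":0,"delta_pos":[-0.0415,-0.028,0.008],"turn":[0,0,0]},{"claw":0,"delta_pos":[-0.0415,-0.028,0.008],"turn":[0,0,0]}]'
python3 look.py s15 1
python3 -m jog '[{"claw":0,"delta_pos":[0,0,-0.003],"turn":[0,0,0]},{"claw":0,"delta_pos":[0,0,-0.006],"turn":[0,0,0]},{"claw":0,"delta_pos":[0,0,-0.008],"turn":[0,0,0]},{"claw":0,"delta_pos":[0,0,-0.008],"turn":[0,0,0]},{"claw":0,"delta_pos":[0,0,-0.008],"turn":[0,0,0]},{"claw":0,"delta_pos":[0,0,-0.008],"turn":[0,0,0]},{"claw":0,"delta_pos":[0,0,-0.008],"turn":[0,0,0]},{"claw":0,"delta_pos":[0,0,-0.008],"turn":[0,0,0]},{"claw":0,"delta_pos":[0,0,-0.008],"turn":[0,0,0]},{"claw":0,"delta_pos":[0,0,-0.008],"turn":[0,0,0]}]'
python3 look.py s16 5
python3 - <<'E'
from workcell import bot
import cv2
cv2.imwrite("pics/w16.png",bot.camera("wrist")[:,:,::-1])
E
```

```text
time_s: 23.05
ee_pos: [0.5396, -0.1081, 0.039]
tool_rot: [180.0, -0.1, 16.5]
ft_force: [0.8, 0.4, 0.2]
opening: -0.0
23.05 [ 0.5396 -0.1081  0.039 ] [0.79 0.41 0.17] [0.17]
panel shift px ((-0.16983115080877909, -0.11484334508579153), 0.7846655971474118)
time_s: 24.35
ee_pos: [0.5397, -0.108, 0.031]
tool_rot: [180.0, -0.1, 16.5]
ft_force: [1.1, 0.4, 0.7]
opening: -0.003
24.55 [ 0.5397 -0.108   0.0309] [0.51 0.77 1.39] [0.67 2.   2.07 1.14 1.07]
panel shift px ((0.11336771954139735, 0.6046942713123116), 0.7412435001797146)
```

View pics/s16.png

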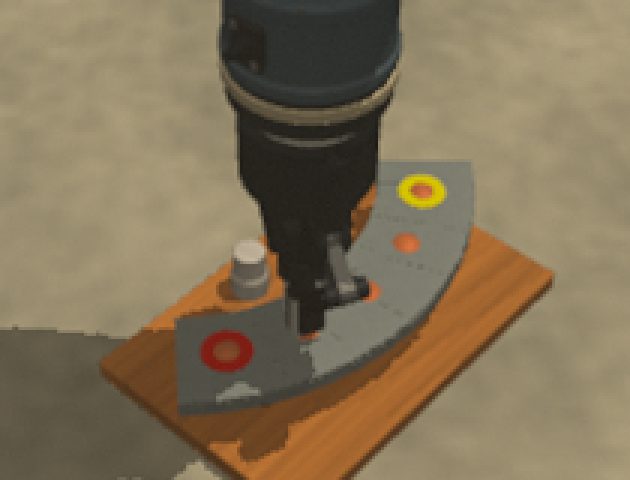

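View pics/w16.png

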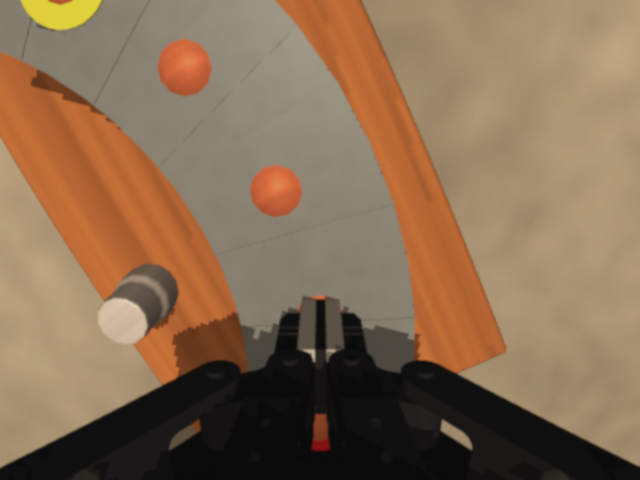

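Rivet 4 is touched (about 1.4 N, panel down a few mm) and the socket is undisturbed. Now I move on to rivet 5.

```bash
python3 -m jog '[{"claw":0,"delta_pos":[0,0,0.004],"turn":[0,0,0]},{"claw":0,"delta_pos":[0,0,0.008],"turn":[0,0,0]},{"claw":0,"delta_pos":[0,0,0.008],"turn":[0,0,0]},{"claw":0,"delta_pos":[-0.012,-0.005,0.008],"turn":[0,0,0]},{"claw":0,"delta_pos":[-0.0235,-0.009,0.008],"turn":[0,0,0]},{"claw":0,"delta_pos":[-0.0235,-0.009,0.008],"turn":[0,0,0]},{"claw":0,"delta_pos":[-0.036,-0.012,0.008],"turn":[0,0,0]},{"claw":0,"delta_pos":[-0.048,-0.0135,0.008],"turn":[0,0,0]},{"claw":0,"delta_pos":[-0.048,-0.0135,0.008],"turn":[0,0,0]},{"claw":0,"delta_pos":[-0.048,-0.0135,0.008],"turn":[0,0,0]}]'
python3 look.py s17 1
python3 -m jog '[{"claw":0,"delta_pos":[0,0,-0.003],"turn":[0,0,0]},{"claw":0,"delta_pos":[0,0,-0.006],"turn":[0,0,0]},{"claw":0,"delta_pos":[0,0,-0.008],"turn":[0,0,0]},{"claw":0,"delta_pos":[0,0,-0.009],"turn":[0,0,0]},{"claw":0,"delta_pos":[0,0,-0.009],"turn":[0,0,0]},{"claw":0,"delta_pos":[0,0,-0.009],"turn":[0,0,0]},{"claw":0,"delta_pos":[0,0,-0.009],"turn":[0,0,0]},{"claw":0,"delta_pos":[0,0,-0.009],"turn":[0,0,0]},{"claw":0,"delta_pos":[0,0,-0.009],"turn":[0,0,0]},{"claw":0,"delta_pos":[0,0,-0.009],"turn":[0,0,0]}]'
python3 look.py s18 8
python3 - <<'E'
from workcell import bot
import cv2
cv2.imwrite("pics/w18.png",bot.camera("wrist")[:,:,::-1])
cv2.imwrite("pics/t18.png",bot.camera("top")[:,:,::-1])
E
```

```text
time_s: 25.9
ee_pos: [0.492, -0.1215, 0.0391]
tool_rot: [180.0, -0.1, 16.5]
ft_force: [-0.0, -0.2, -0.4]
opening: 0.004
25.9 [ 0.492  -0.1215  0.0391] [-0.05 -0.22 -0.4 ] [-0.4]
panel shift px ((0.4529569921709893, -0.24478981272957867), 0.46978704465760124)
time_s: 27.2
ee_pos: [0.4921, -0.1215, 0.0301]
tool_rot: [180.0, -0.1, 16.5]
ft_force: [1.8, 1.0, 1.6]
opening: -0.002
27.55 [ 0.4921 -0.1215  0.03  ] [1.28 0.69 1.9 ] [1.56 2.4  1.71 1.78 1.45 1.21 2.41 2.71]
panel shift px ((-0.41979456673972493, 1.277946095797457), 0.37086697585052913)
```

View pics/s18.png

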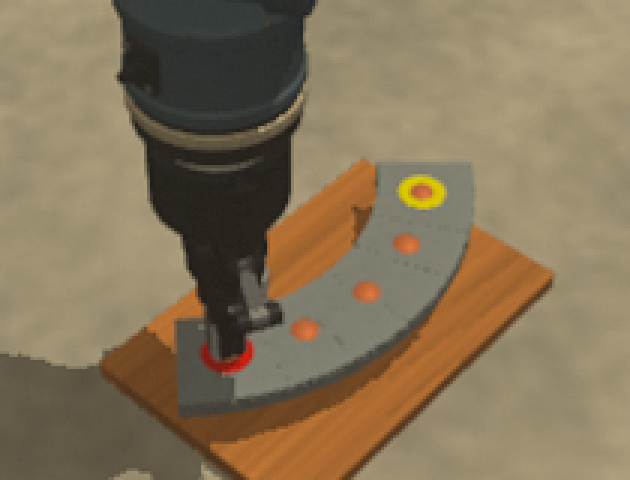

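View pics/w18.png

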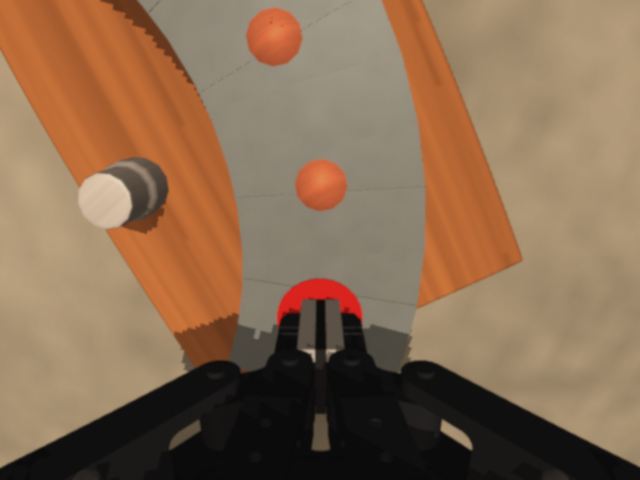

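View pics/t18.png

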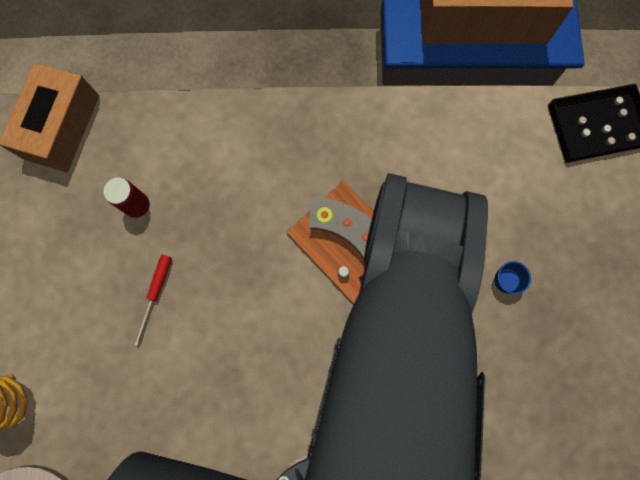

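```bash
python3 -c "
from workcell import bot
print(bot.job_done())"
```

```text
the job is handed in; nothing more can be done
None
```

With the fingers shut and pointing down, I touched rivets 1 to 5 in order, and handed the job in at about 28 s with the tips resting on the red-ringed rivet. The job gives no verdict.

- **Touches:** on rivets 2 to 4 I measured about 1.4–1.7 N with the panel pressed down about 3 mm. Rivet 1 read about 0.6 N, and I then pressed 2 mm deeper without reading the force there.
- **Gaps:** each gap was crossed along the arc with the tips about 1 cm or less above the panel.
- **At hand-in:** the upward force was about 1.9 N (single readings 1.2–2.7 N), and the panel was about 3–4 mm down. The side and wrist pictures show the tips on the red-ringed head. In the pictures the socket, screwdriver, cup and can had not moved visibly.

**What disagreed:**
- **Fingertip height:** the shut fingertips met the first rivet about 29 mm later than the reported TCP height implied. I found that contact by stepping down slowly, and used that height for the rest.
- **Force readings:** single readings scatter by up to about 1 N, so the figures above are averages. They measure total push on the tool, so contact on the rivets themselves is inferred from finger position and the panel moving down.
- **Last panel check:** the picture-based panel-movement check was unreliable on the last rivet because the gripper was in view. I took the final depth from how far the arm had moved down past the contact height, and from the force.

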